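# Finish the sander belt change: set the speed dial, hang up the spanner

### The arm

A 6-joint arm with a two-finger parallel gripper is mounted at the origin on a cart in front of the work surface, level with it; the furniture and walls round the work are solid. World frame = base frame: x ahead of the robot, y to its left, z up, the work surface at z = 0. Lengths are in m, angles in rad, forces in N, time in s.
With the tool pointing down it reaches from about 0.25 to 0.725 m from the base axis. Payload 4 kg.
Tool frame: the origin (TCP) lies on the front face of the gripper's body, between the roots of the fingers; the fingertips stand r.nose_length ahead of it and the grasp point (between the pads) lies 54 mm ahead of it (r.nose_length is the distance from the TCP to the fingertips, in m); z points along the fingers, y is the line along which they close (so a half turn about z gives the same grasp; the last joint's range is limited). The gripper opens to 85 mm and grips with 20 to 120 N. Pads are 22 mm wide; open, the fingers measure 114 mm over their backs; the gripper's body (76 mm by 85 mm) begins 54 mm behind the grasp point. The pads swing forward as they close: fully open they stand 13 mm farther back than shut.
Start: joints at [1.294, 0.241, 0.005, 1.335, 0, 1.571], TCP at [0.137, 0.481, 0.304] pointing down, gripper open.
Joint ranges: [-2.72, 2.72], [-1.05, 1.87], [-1.09, 1.28], [-1.99, 2.15], [-1.42, 1.44], [-3.14, 3.14]. Speed limits (rad/s): [2.79, 2.79, 3.14, 3.14, 3.14, 3.14].

### API

Orientations are given as a unit quaternion [x, y, z, w].
In Python, from rig import r gives the robot as it stands.
- The arm moves only by the tool carry_out, never from a script. Its argument "moves" is a list of rows, each a list of 3 entries, a list of its own where there are three numbers: the opening, from -1 (shut) to 1 (fully open), then the shift along the world's x, y, z scaled (see below), then the turn, a rotation vector about the world's x, y, z scaled (see below). A call has 1 to 20 rows; each row shifts and turns the commanded pose from where the row before left it; what a row does not reach is not made up. The controller multiplies each number of a shift by 120 mm and each number of a turn by pi rad. A row lasts 1/12 s, in which the tool goes at most 41.7 mm and 7.16 degrees, less where a joint would pass 70% of its speed; a pose out of reach is approached as far as the arm can. A call with a number of a shift or a turn outside -1 to 1 is refused whole. A call with a gripper value outside its range is refused whole. The fingers move at their own pace and stop on an object; "squeeze" is the grip in N (left out, the last holds). Time passes only in rows, so rows that do not move let the fingers close. It gives the time, the measured TCP pose, the force, the opening and the grip force at its end, in the units of the state.
- r.read_state(): the state, without advancing time (a new reading comes with each control period).
- r.grab_frame(name): name is "scene" or "top"; returns (picture, depth): 384x512x3 uint8, red, green, blue; 384x512 float32, m along the optical axis (not along the pixel's ray), 0 where there is no reading.
- r.camera_params(name): a dict with "camera_matrix" (3x3 intrinsics, pixels), "distortion" ([k1, k2, p1, p2, k3] as OpenCV has them; the pictures are not rectified), "R" (3x3) and "t" (3): a world point X has camera coordinates R X + t. Camera axes: x right, y down, z forward; pixel columns grow to the right and rows downward; lengths in m; the calibration is good to about 2 mm. A picture is of the moment at which its call begins. camera_params takes no time and is no camera call.
- r.close_job(): hands the job in; it is judged then, once.
The state is a dict: "clock": time; "qpos": joint angles; "joint_velocities": joint speeds; "tau": joint torques, N m; "tcp_pos": TCP position; "eef_rot": TCP orientation; "contact_force": force on the tool from outside, world axes, zero at the start; "wrist_torque": the same for the moment, N m; "finger_gap": finger opening in m; "grasp_force": force on a finger pad.
Only numpy, scipy, OpenCV 4.12 (cv2) and the standard library are available. Lean on these libraries where they do the work, as an engineer would, in place of code of your own. Each camera call takes 0.05 s, during which the arm holds its last target. There are 200 camera calls.

### The job

The sander has a new belt. First turn the speed controller's dial clockwise until its white pointer stands on the green mark, never letting it run on into the red band; then hang the orange-handled ring spanner by its ring on the stand's slanted yellow arm, slid fully down the arm, and leave it hanging there with the dial still on green.

Things in the scene. Friction and masses are not known exactly. Their poses are not given: they have to be found in the camera images.
- speed_box: Speed controller, a fixed blue box 140 x 140 mm, 42 mm high, with a white round scale plate (radius 64 mm, top at z 46 mm) and a black dial in its middle. Origin: centre of its underside; z up. The dial's axis is this origin's vertical.
- dial (a joint): Angle of the black dial in rad, 0 to 3.0, growing clockwise seen from above. At 0 the white pointer points along the speed box's +y, at 1.571 along its +x. The middle of the green mark is at 1.75 (it reaches about 0.1 either side); the red band begins at 2.1. Turns against a steady friction of 0.12 N m and stays where it is left.
- dial_grip (a point): Point on the dial's axis, 82 mm above the bench, a good height to pinch the dial's upright grip bar: 66 mm long in the pointer's direction, 16 mm wide, from z 57 to 92 mm. Below the bar the dial is a disc of radius 34 mm, top at z 57 mm.
- pointer_tip (a point): Tip of the white pointer, 50 mm from the dial's axis; turns with the dial.
- green_mark (a point): Where the pointer tip must stand: inner end of the green mark on the scale plate, 50 mm from the dial's axis.
- stand: Fixed grey stand: foot plate 110 x 110 x 12 mm, column 24 x 30 mm, 210 mm high. A round yellow arm 14 mm thick leaves the column's front (the stand's -x side), slanting up towards -x at 55 degrees above level, in the stand's plane y = 0. Origin on the bench, 34 mm in front of the column's middle; z up.
- hook_root (a point): On the arm's axis at its lower end, where a collar of 28 mm diameter stops the ring; in the stand's frame at (17, 0, 170) mm.
- hook_tip (a point): The arm's free, rounded tip, on its axis, 84 mm from hook_root; in the stand's frame at (-32, 0, 239) mm.
- spanner: Loose ring spanner, 187 mm long, 14 mm thick, lying flat, about 0.18 kg: orange handle 100 mm long, 22 mm wide, short steel neck, steel ring of 64 mm outer and 42 mm inner diameter. Origin under the handle, 80 mm from the ring's centre; x along the handle towards the ring, y across it, z up through the ring's hole.
- spanner_eye (a point): Centre of the spanner's ring, at mid thickness; in the spanner's frame at (80, 0, 7) mm.
- spanner_grip (a point): Middle of the handle at the origin, at mid thickness (7 mm above the underside): pinch across the 22 mm width.

How it is judged:
By the outcome, as a careful person would: the job done as asked, in the order asked, and still so for the second after the job is handed in, with the robot touching nothing.
It also fails if it takes over 54 s, if anything falls off the work surface, if the arm or the gripper's body presses on something with over 40 N, if the wrist force passes 120 N, or if a joint passes its speed limit or range.

## Working session

There is one attempt and no reset: what is moved stays moved. The work goes in short steps, Python scripts to look and compute and a tool call to move; the robot and the scene stay as the last step left them, time stands still between calls to the robot, and variables do not carry over. Pictures are saved under pics/ and viewed, at most 12 in all, crops included, and the job is handed in when it is done.

Besides the shell and the picture viewer there is one more tool, called as name(argument=value, ...), one argument or row to a line, values as JSON. carry_out: Moves the arm, as the interface text tells. Its arguments: {"type":"object","properties":{"moves":{"type":"array"},"squeeze":{"type":"number"}},"required":["moves"]}

```bash
ls; mkdir -p pics
python3 - <<'E'
from rig import r
import cv2,numpy as np
s=r.read_state();print(s['clock'],s['tcp_pos'],s['eef_rot'],s['finger_gap'],r.nose_length)
a=[]
for n in("scene","top"):
    p,d=r.grab_frame(n);np.savez(f'{n}.npz',p=p,d=d);cv2.imwrite(f'pics/{n}.png',p[:,:,::-1])
    c=r.camera_params(n);print(n,c)
E
```

```text
pics
0.0 [0.13652927 0.48050359 0.30302059] [ 1.37977170e-01  9.90434871e-01 -1.02513103e-03 -1.30105886e-04] 0.08532448270166268 0.0726
scene {'camera_matrix': array([[433.56310014,   0.        , 249.41361655],
       [  0.        , 433.56310014, 197.42265106],
       [  0.        ,   0.        ,   1.        ]]), 'distortion': array([-0.05055084,  0.        ,  0.        ,  0.        ,  0.        ]), 'R': array([[ 0.5746779 , -0.81831555, -0.01024609],
       [-0.61646838, -0.42462457, -0.66306916],
       [ 0.53824906,  0.38736758, -0.74848801]]), 't': array([-0.3055935 ,  0.47884608,  0.71135741])}
top {'camera_matrix': array([[389.55359939,   0.        , 248.02327818],
       [  0.        , 389.55359939, 192.37659994],
       [  0.        ,   0.        ,   1.        ]]), 'distortion': array([-0.08828806,  0.        ,  0.        ,  0.        ,  0.        ]), 'R': array([[ 0.01286981, -0.99985066, -0.0115336 ],
       [-0.9843313 , -0.01063974, -0.17600762],
       [ 0.17585862,  0.01361807, -0.98432124]]), 't': array([0.04660073, 0.59165953, 0.96124796])}
```

View pics/scene.png

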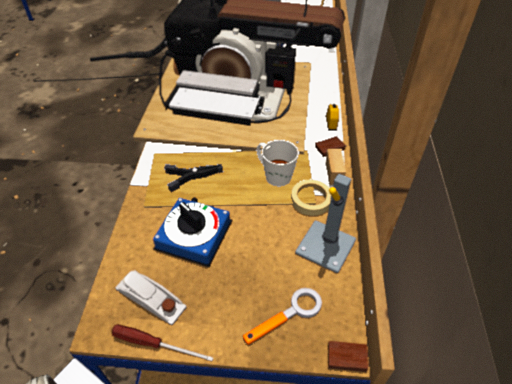

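View pics/top.png

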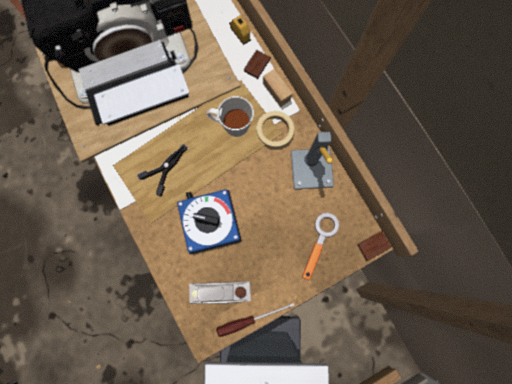

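The scene view shows the speed box (190,230), spanner (orange at 268,328, ring at 307,303) and stand (330,240). In the top view the dial is at (208,220), the spanner runs from (313,262) to its ring at (327,225), and the stand is at (315,165) with its arm tip near (328,155).

```bash
cat > h.py <<'E'
import cv2,numpy as np
from rig import r
def load(n):
    z=np.load(n+'.npz');return z['p'],z['d'],r.camera_params(n)
def cloud(d,c):
    h,w=d.shape;uv=np.stack(np.meshgrid(np.arange(w),np.arange(h)),-1).reshape(-1,1,2).astype(float)
    q=cv2.undistortPoints(uv,c['camera_matrix'],c['distortion']).reshape(h,w,2)
    X=np.dstack([q,np.ones((h,w))])*d[...,None]
    return (X-c['t'])@c['R']
def proj(P,c):
    return cv2.projectPoints(np.asarray(P,float).reshape(-1,3),cv2.Rodrigues(c['R'])[0],c['t'],c['camera_matrix'],c['distortion'])[0].reshape(-1,2)
def tri(u1,c1,u2,c2):
    f=lambda u,c:cv2.undistortPoints(np.array([[u]],float),c['camera_matrix'],c['distortion']).reshape(2,1)
    P=lambda c:np.c_[c['R'],c['t']]
    X=cv2.triangulatePoints(P(c1),P(c2),f(u1,c1),f(u2,c2)).ravel();return X[:3]/X[3]
E
python3 - <<'E'
from h import *
tiles=[]
boxes={'scene':[(145,190,95,80),(290,165,75,110)],'top':[(170,185,75,70),(285,125,60,70)]}
for n in('scene','top'):
    p,d,c=load(n);W=cloud(d,c);hsv=cv2.cvtColor(p,cv2.COLOR_RGB2HSV);H,S,V=[hsv[...,i].astype(int) for i in range(3)]
    def rep(name,m):
        w=W[m];v,u=np.nonzero(m);print(n,name,m.sum(),'px',u.mean().round(1),v.mean().round(1),'med',np.median(w,0).round(4),'z',np.percentile(w[:,2],[5,95]).round(3))
    reg=lambda a,b,cc,dd:(np.arange(512)[None]>=a)&(np.arange(512)[None]<a+cc)&(np.arange(384)[:,None]>=b)&(np.arange(384)[:,None]<b+dd)&(d>0)
    b=reg(*boxes[n][0]);s=reg(*boxes[n][1])
    rep('plate',b&(abs(W[...,2]-.046)<.006)&(S<60)&(V>150)); rep('green',b&(H>40)&(H<90)&(S>80)); rep('red',b&((H<10)|(H>170))&(S>120)&(W[...,2]>.03))
    rep('blue',b&(H>100)&(H<130)&(S>120)&(W[...,2]>.036));rep('barTop',b&(W[...,2]>.08))
    rep('yellow',s&(H>18)&(H<32)&(S>150)&(W[...,2]>.1))
    m=b&(H>100)&(H<130)&(S>120)&(W[...,2]>.036)
    m2=b&(W[...,2]>.036)&(W[...,2]<.055);print('rect box',cv2.minAreaRect((W[m2][:,:2]*1000).astype(np.float32)))
    m2=s&(W[...,2]>.006)&(W[...,2]<.02)&(S<90);print('rect foot',cv2.minAreaRect((W[m2][:,:2]*1000).astype(np.float32)),np.median(W[m2][:,2]))
    m2=s&(W[...,2]>.205)&(S<90);rep('coltop',m2);print(cv2.minAreaRect((W[m2][:,:2]*1000).astype(np.float32)))
    o=(H>5)&(H<20)&(S>200)&(V>180)&(d>0)&reg(*((230,280,100,80) if n=='scene' else(290,205,60,85)));rep('orange',o)
    print('rect h',cv2.minAreaRect((W[o][:,:2]*1000).astype(np.float32)))
    o=(S<70)&(V>110)&(d>0)&(W[...,2]<.05)&reg(*((285,282,45,40) if n=='scene' else(310,205,35,40)));rep('ring',o);print(cv2.minEnclosingCircle((W[o][:,:2]*1000).astype(np.float32)))
    for x,y,w,h in boxes[n]:tiles.append(cv2.resize(p[y:y+h,x:x+w,::-1],(390,290),interpolation=cv2.INTER_CUBIC))
cv2.imwrite('pics/m1.png',np.vstack([np.hstack(tiles[:2]),np.hstack(tiles[2:])]))
E
```

```text
scene plate 1179 px 189.9 227.1 med [0.5013 0.149  0.0474] z [0.044 0.05 ]
scene green 26 px 197.8 213.0 med [0.5693 0.1617 0.0506] z [0.048 0.089]
scene red 68 px 214.8 219.0 med [0.5627 0.1185 0.0484] z [0.046 0.051]
scene blue 770 px 194.0 234.9 med [0.4801 0.114  0.0427] z [0.038 0.046]
scene barTop 217 px 189.6 212.9 med [0.5161 0.1533 0.0924] z [0.082 0.095]
scene yellow 93 px 334.1 193.4 med [ 0.6359 -0.1281  0.2281] z [0.179 0.241]
rect box ((518.0888671875, 156.04754638671875), (142.16041564941406, 140.05653381347656), 14.696298599243164)
rect foot ((761.9194946289062, -81.4443359375), (341.4140319824219, 135.40907287597656), 23.48332977294922) 0.013171596566227482
scene coltop 147 px 342.4 180.1 med [ 0.6906 -0.1216  0.2108] z [0.207 0.213]
((694.1099243164062, -121.29444885253906), (26.029449462890625, 29.973249435424805), 1.4985352754592896)
scene orange 455 px 265.2 326.6 med [ 0.418  -0.1201  0.0153] z [0.012 0.018]
rect h ((417.1434326171875, -116.68861389160156), (27.41690444946289, 96.5018081665039), 67.44760131835938)
scene ring 514 px 303.4 303.2 med [ 0.5055 -0.15
[... 493 characters left out ...]
1199  0.2192] z [0.181 0.239]
rect box ((518.3720703125, 157.7710723876953), (140.19924926757812, 140.41366577148438), 15.003114700317383)
rect foot ((699.7225341796875, -127.38618469238281), (176.05078125, 145.85621643066406), 10.24355697631836) 0.01151087891072878
top coltop 142 px 323.9 137.9 med [ 0.6922 -0.1175  0.2093] z [0.206 0.213]
((664.8145751953125, -116.40419006347656), (29.663558959960938, 79.28898620605469), 87.09468841552734)<stdin>:7: RuntimeWarning: Mean of empty slice.
  ret = ret.dtype.type(ret / rcount)
  return _methods._mean(a, axis=axis, dtype=dtype,
  ret = um.true_divide(
Traceback (most recent call last):
IndexError: index -1 is out of bounds for axis 0 with size 0
```

Run:
```python
from h import *
tiles=[]
boxes={'scene':[(145,190,95,80),(290,165,75,110)],'top':[(170,185,75,70),(285,125,60,70)]}
sp={'scene':(235,280,95,70),'top':(290,205,60,85)}
for n in('scene','top'):
    p,d,c=load(n);W=cloud(d,c);hsv=cv2.cvtColor(p,cv2.COLOR_RGB2HSV);H,S,V=[hsv[...,i].astype(int) for i in range(3)]
    reg=lambda a,b,cc,dd:(np.arange(512)[None]>=a)&(np.arange(512)[None]<a+cc)&(np.arange(384)[:,None]>=b)&(np.arange(384)[:,None]<b+dd)&(d>0)
    b=reg(*boxes[n][0]);s=reg(*boxes[n][1]);t=reg(*sp[n])
    rect=lambda m:(m.sum(),cv2.minAreaRect((W[m][:,:2]*1000).astype(np.float32)),np.median(W[m][:,2]).round(4))
    print(n,'bar',rect(b&(W[...,2]>.088)&(V<90)))
    y=s&(H>18)&(H<32)&(S>150)&(W[...,2]>.18);w=W[y];cc=w.mean(0);v=np.linalg.svd(w-cc)[2][0];v*=np.sign(v[2]);k=(w-cc)@v
    print('yellow',cc.round(4),v.round(3),(cc+v*k.min()).round(4),(cc+v*k.max()).round(4))
    hi=t&(W[...,2]>.0085)&(W[...,2]<.02)
    print('spanner',rect(hi)); print('orange',rect(hi&(S>150)&(H<19)));
    g=hi&(S<110);print('steel',rect(g),cv2.minEnclosingCircle((W[g][:,:2]*1000).astype(np.float32)))
    ct=s&(abs(W[...,2]-.21)<.006)&(S<110)&(W[...,0]>.675);print('coltop',rect(ct))
    for x,yy,w_,h in boxes[n]+[sp[n]]:tiles.append(cv2.resize(p[yy:yy+h,x:x+w_,::-1],(266,290),interpolation=cv2.INTER_CUBIC))
    # project hypotheses
cv2.imwrite('pics/m1.png',np.vstack([np.hstack(tiles[:3]),np.hstack(tiles[3:])]))
```

```text
scene bar (np.int64(130), ((518.00048828125, 155.16360473632812), (64.58534240722656, 16.49186897277832), 79.63477325439453), np.float64(0.0929))
yellow [ 0.6404 -0.1273  0.2211] [-0.565 -0.005  0.825] [ 0.6683 -0.127   0.1803] [ 0.627  -0.1274  0.2407]
spanner (np.int64(1044), ((464.1683349609375, -142.0786895751953), (134.69192504882812, 171.47695922851562), 29.572628021240234), np.float64(0.0151))
orange (np.int64(394), ((438.26654052734375, -156.77659606933594), (75.12914276123047, 171.47695922851562), 29.572633743286133), np.float64(0.0151))
steel (np.int64(517), ((468.05706787109375, -128.93206787109375), (60.87864303588867, 174.49014282226562), 56.1961669921875), np.float64(0.0148)) ((461.2676696777344, -138.32730102539062), 88.22977447509766)
coltop (np.int64(153), ((694.01123046875, -121.18787384033203), (26.073440551757812, 30.00502586364746), 2.2406046390533447), np.float64(0.2108))
top bar (np.int64(115), ((517.8494262695312, 154.09747314453125), (58.61785888671875, 15.860075950622559), 77.88766479492188), np.float64(0.0913))
yellow [ 0.6485 -0.1199  0.217 ] [-0.605 -0.08   0.792] [ 0.6763 -0.1162  0.1806] [ 0.6302 -0.1223  0.241 ]
spanner (np.int64(620), ((461.63140869140625, -125.98786163330078), (63.215965270996094, 183.25396728515625), 59.42888641357422), np.float64(0.0133))
orange (np.int64(288), ((416.080322265625, -116.97135925292969), (22.287689208984375, 96.13684844970703), 67.15377807617188), np.float64(0.0137))
steel (np.int64(318), ((459.4654541015625, -147.2301788330078), (63.12204360961914, 172.37779235839844), 79.33013916015625), np.float64(0.013)) ((460.93475341796875, -136.07493591308594), 87.35005950927734)
coltop (np.int64(138), ((692.1527099609375, -117.79161071777344), (29.663558959960938, 24.542415618896484), 87.09468841552734), np.float64(0.2091))
```

View pics/m1.png

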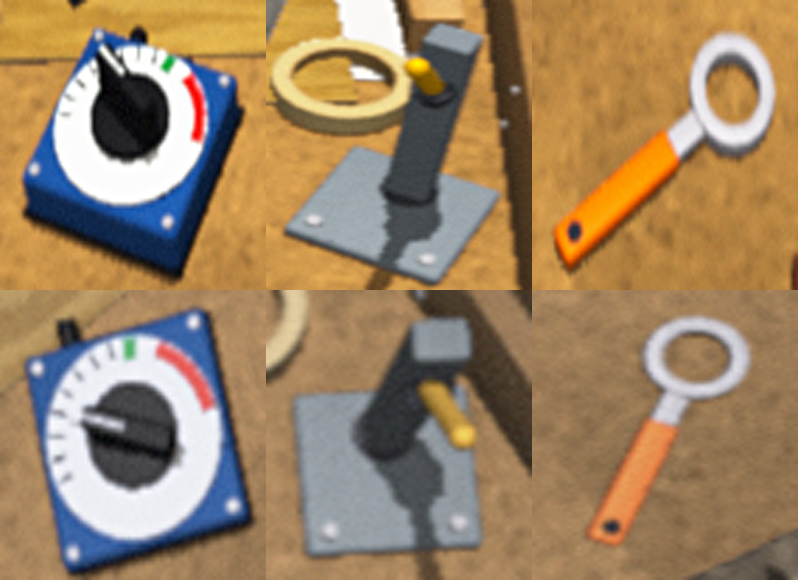

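The crops show the pointer near world +y (just left of the dial centre in the top view), the green mark and red band clockwise of it, the yellow arm slanting toward the robot, and the spanner's ring away from the robot. Box centre ≈ (0.518, 0.156), yaw 15°, bar direction ≈ 79°. That makes the target direction ≈ 4.7°.

carry_out(
  moves=[
    [1,[0.1767,-0.1502,-0.0383],[0,0,0.0293]],
    [1,[0.1767,-0.1502,-0.0383],[0,0,0.0293]],
    [1,[0.1767,-0.1502,-0.0383],[0,0,0.0293]],
    [1,[0.1767,-0.1502,-0.0383],[0,0,0.0293]],
    [1,[0.1767,-0.1502,-0.0383],[0,0,0.0293]],
    [1,[0.1767,-0.1502,-0.0383],[0,0,0.0293]],
    [1,[0.1767,-0.1502,-0.0383],[0,0,0.0293]],
    [1,[0.1767,-0.1502,-0.0383],[0,0,0.0293]],
    [1,[0.1767,-0.1502,-0.0383],[0,0,0.0293]],
    [1,[0.1767,-0.1502,-0.0383],[0,0,0.0293]],
    [1,[0.1767,-0.1502,-0.0383],[0,0,0.0293]],
    [1,[0.1767,-0.1502,-0.0383],[0,0,0.0293]],
    [1,[0.1767,-0.1502,-0.0383],[0,0,0.0293]],
    [1,[0.1767,-0.1502,-0.0383],[0,0,0.0293]],
    [1,[0.1767,-0.1502,-0.0383],[0,0,0.0293]],
    [1,[0.1767,-0.1502,-0.0383],[0,0,0.0293]],
    [1,[0.1767,-0.1502,-0.0383],[0,0,0.0293]],
    [1,[0.1767,-0.1502,-0.0383],[0,0,0.0293]],
    [1,[0,0,0],[0,0,0]],
  ],
  squeeze=60,
)

```text
clock: 1.68
tcp_pos: [0.5209, 0.1534, 0.2196]
eef_rot: [-0.636, 0.772, -0.001, -0.001]
contact_force: [0.3, 1.3, -0.3]
finger_gap: 0.0857
grasp_force: 0.0
```

```bash
cat >> h.py <<'E'
from scipy.spatial.transform import Rotation as Ro
def st():
    s=r.read_state();M=Ro.from_quat(s['eef_rot']).as_matrix()
    print('t',round(s['clock'],2),'tcp',s['tcp_pos'].round(4),'z',M[:,2].round(3),'y',M[:,1].round(3),'yang',np.degrees(np.arctan2(M[1,1],M[0,1])).round(2),'q',np.round(s['qpos'],2),'F',np.round(s['contact_force'],1),'gap',round(s['finger_gap'],4),'gf',np.round(s['grasp_force'],1))
    return s,M
E
python3 - <<'E'
from h import *
st()
for n in('scene','top'):
    p,d,c=load(n);W=cloud(d,c);hsv=cv2.cvtColor(p,cv2.COLOR_RGB2HSV);S=hsv[...,1]
    # spanner: restrict to world window
    X,Y,Z=W[...,0],W[...,1],W[...,2]
    m=(d>0)&(S<110)&(Z>.008)&(Z<.022)&(np.hypot(X-.512,Y+.157)<.045)
    w=W[m][:,:2]
    from scipy.optimize import least_squares
    # annulus area centroid + enclosing circle
    print(n,'ring cen',w.mean(0).round(4),cv2.minEnclosingCircle((w*1000).astype(np.float32)),np.median(Z[m]).round(4))
    m=(d>0)&(S>150)&(hsv[...,0]<19)&(Z>.008)&(Z<.022)&(np.hypot(X-.416,Y+.117)<.06)
    print('handle',m.sum(),cv2.minAreaRect((W[m][:,:2]*1000).astype(np.float32)))
    m=(d>0)&(S<90)&(Z>.007)&(Z<.018)&(abs(X-.675)<.075)&(abs(Y+.12)<.075)&(hsv[...,2]>60)
    q=cv2.minAreaRect((W[m][:,:2]*1000).astype(np.float32));print('foot',m.sum(),q)
    # arm tip & root projections for hypotheses
    for P in([.627,-.1195,.239],[.676,-.1195,.170],[.693,-.1195,.21]):print(proj(P,c).round(1),end=' ')
    y=(hsv[...,0]>18)&(hsv[...,0]<32)&(S>150)&(Z>.17)&(abs(X-.65)<.05)&(abs(Y+.12)<.05);v,u=np.nonzero(y);print('yellow ext',cv2.minAreaRect(np.c_[u,v].astype(np.float32)))
E
```

```text
t 1.68 tcp [0.5209 0.1534 0.2196] z [ 0.    -0.002 -1.   ] y [-0.981  0.192 -0.   ] yang 168.94 q [ 0.29  0.38 -0.03  1.16 -0.   -1.09] F [ 0.3  1.3 -0.3] gap 0.0857 gf 0.0
scene ring cen [ 0.509  -0.1592] ((506.1000671386719, -158.08969116210938), 39.43990707397461) 0.0148
handle 384 ((417.1646728515625, -118.99987030029297), (23.164188385009766, 99.32254791259766), 67.44760131835938)
foot 1591 ((668.9932250976562, -122.63798522949219), (111.94535064697266, 109.55746459960938), 4.139342784881592)
[[328.3 189.3]] [[335.3 197.5]] [[341.9 179.3]] yellow ext ((334.0000305175781, 193.50001525878906), (14.310833930969238, 6.7082037925720215), 63.43495178222656)
top ring cen [ 0.5094 -0.1554] ((506.56243896484375, -154.19589233398438), 38.618263244628906) 0.013
handle 289 ((416.080322265625, -116.97135925292969), (22.287689208984375, 96.13684844970703), 67.15377807617188)
foot 1219 ((680.754638671875, -115.73448181152344), (136.87025451660156, 136.90469360351562), 0.5844390392303467)
[[327.7 161.6]] [[321.6 148.8]] [[324.5 136.5]] yellow ext ((325.7794189453125, 154.63233947753906), (18.00735092163086, 5.487955093383789), 59.036251068115234)
```

carry_out(
  moves=[
    [1,[-0.02,0.02,-0.17],[0,0,0]],
    [1,[0,0,-0.17],[0,0,0]],
    [1,[0,0,-0.17],[0,0,0]],
    [1,[0,0,-0.17],[0,0,0]],
    [1,[0,0,0],[0,0,0]],
    [1,[0,0,0],[0,0,0]],
    [-1,[0,0,0],[0,0,0]],
    [-1,[0,0,0],[0,0,0]],
    [-1,[0,0,0],[0,0,0]],
    [-1,[0,0,0],[0,0,0]],
    [-1,[0,0,0],[0,0,0]],
    [-1,[0,0,0],[0,0,0]],
    [-1,[0,0,0],[0,0,0]],
    [-1,[0,0,0],[0,0,0]],
  ],
)

```text
clock: 2.85
tcp_pos: [0.52, 0.1585, 0.1411]
eef_rot: [-0.636, 0.772, -0.003, 0.003]
contact_force: [9.1, -1.9, -1.7]
finger_gap: 0.0148
grasp_force: 62.2
```

carry_out(
  moves=[
    [-1,[0,0,0],[0,0,-0.03]],
    [-1,[0,0,0],[0,0,-0.03]],
    [-1,[0,0,0],[0,0,-0.03]],
    [-1,[0,0,0],[0,0,-0.03]],
    [-1,[0,0,0],[0,0,-0.03]],
    [-1,[0,0,0],[0,0,-0.03]],
    [-1,[0,0,0],[0,0,-0.03]],
    [-1,[0,0,0],[0,0,-0.03]],
    [-1,[0,0,0],[0,0,-0.03]],
    [-1,[0,0,0],[0,0,-0.03]],
    [-1,[0,0,0],[0,0,-0.03]],
    [-1,[0,0,0],[0,0,-0.03]],
    [-1,[0,0,0],[0,0,0]],
    [-1,[0,0,0],[0,0,0]],
  ],
)

```text
clock: 4.02
tcp_pos: [0.5206, 0.158, 0.1411]
eef_rot: [-0.123, 0.992, -0.002, 0.005]
contact_force: [10.9, -3.6, -2.9]
finger_gap: 0.0148
grasp_force: 62.1
```

Run:
```python
from h import *
st();t=[]
for n,b in(('scene',(145,180,95,90)),('top',(170,185,75,70))):
    p,d=r.grab_frame(n);x,y,w,h=b;t.append(cv2.resize(p[y:y+h,x:x+w,::-1],(395,375),interpolation=cv2.INTER_CUBIC))
cv2.imwrite('pics/d1.png',np.hstack(t))
```

```text
t 4.02 tcp [0.5206 0.158  0.1411] z [ 0.011 -0.002 -1.   ] y [-0.244  0.97  -0.004] yang 104.12 q [ 0.3   0.44 -0.15  0.97 -0.    0.05] F [10.9 -3.6 -2.9] gap 0.0148 gf 62.1
```

View pics/d1.png

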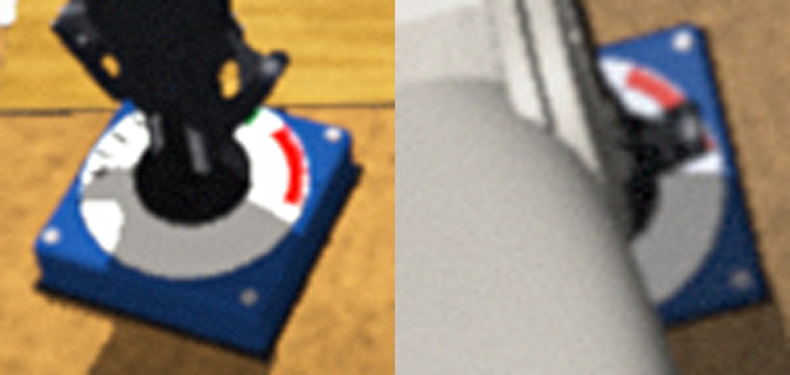

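carry_out(
  moves=[
    [-1,[0,0,0],[0,0,-0.026]],
    [-1,[0,0,0],[0,0,-0.026]],
    [-1,[0,0,0],[0,0,0]],
    [-1,[0,0,0],[0,0,0]],
    [1,[0,0,0],[0,0,0]],
    [1,[0,0,0],[0,0,0]],
    [1,[0,0,0],[0,0,0]],
    [1,[0,0,0],[0,0,0]],
    [1,[0,0,0],[0,0,0]],
    [1,[0,0,0.22],[0,0,0]],
    [1,[0,0,0.22],[0,0,0]],
    [1,[0,0,0.22],[0,0,0]],
  ],
)

```text
clock: 5.12
tcp_pos: [0.5151, 0.1589, 0.2191]
eef_rot: [-0.043, 0.999, -0.0, -0.001]
contact_force: [0.6, 0.3, -0.1]
finger_gap: 0.0855
grasp_force: 0.0
```

carry_out(
  moves=[
    [1,[-0.069,-0.2375,0],[0,0,-0.0152]],
    [1,[-0.069,-0.2375,0],[0,0,-0.0152]],
    [1,[-0.069,-0.2375,0],[0,0,-0.0152]],
    [1,[-0.069,-0.2375,0],[0,0,-0.0152]],
    [1,[-0.069,-0.2375,0],[0,0,-0.0152]],
    [1,[-0.069,-0.2375,0],[0,0,-0.0152]],
    [1,[-0.069,-0.2375,0],[0,0,-0.0152]],
    [1,[-0.069,-0.2375,0],[0,0,-0.0152]],
    [1,[-0.069,-0.2375,0],[0,0,-0.0152]],
    [1,[-0.069,-0.2375,0],[0,0,-0.0152]],
    [1,[0,0,0],[0,0,0]],
    [1,[0,0,0],[0,0,0]],
  ],
)

```text
clock: 6.12
tcp_pos: [0.4326, -0.1271, 0.2188]
eef_rot: [0.196, 0.981, 0.0, -0.0]
contact_force: [-0.8, 0.2, 1.0]
finger_gap: 0.0854
grasp_force: 0.0
```

Run:
```python
from h import *
st();t=[]
for n,b in(('scene',(145,180,95,90)),('top',(170,185,75,70))):
    p,d=r.grab_frame(n);x,y,w,h=b;t.append(cv2.resize(p[y:y+h,x:x+w,::-1],(395,375),interpolation=cv2.INTER_CUBIC))
    W=cloud(d,r.camera_params(n));m=(W[...,2]>.087)&(W[...,2]<.1)&(np.hypot(W[...,0]-.518,W[...,1]-.156)<.05)&(d>0)
    print(n,m.sum(),cv2.minAreaRect((W[m][:,:2]*1000).astype(np.float32)))
    w=W[m][:,:2];v=np.linalg.svd(w-w.mean(0))[2][0];print('bar dir',np.degrees(np.arctan2(v[1],v[0]))%180,w.mean(0))
cv2.imwrite('pics/d2.png',np.hstack(t))
```

```text
t 6.12 tcp [ 0.4326 -0.1271  0.2188] z [ 0.  0. -1.] y [0.384 0.923 0.   ] yang 67.39 q [-0.29  0.2  -0.27  1.09  0.    0.11] F [-0.8  0.2  1. ] gap 0.0854 gf 0.0
scene 187 ((519.1174926757812, 157.10574340820312), (66.04075622558594, 17.294626235961914), 4.720833778381348)
bar dir 4.652911797272026 [0.5170582  0.15520062]
top 167 ((518.9632568359375, 157.6996307373047), (65.69913482666016, 15.625659942626953), 4.877159595489502)
bar dir 4.4848315028282 [0.51780121 0.15752423]
```

View pics/d2.png

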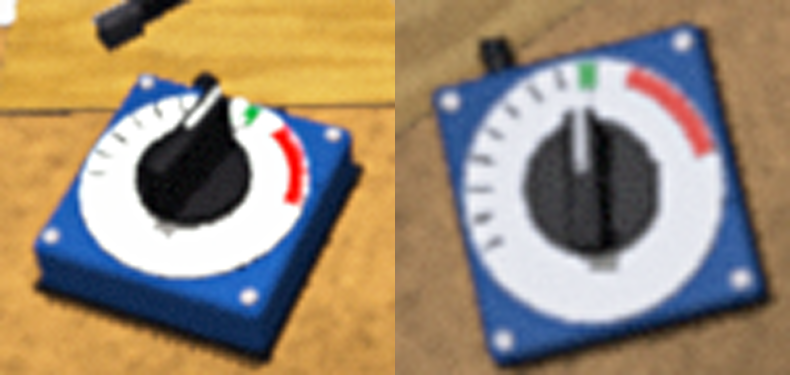

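The dial now reads on green: the bar is at 4.6° against a target of 4.7°, and in the top crop the pointer (580,130) is in line with the green mark (587,75). Now the spanner.

carry_out(
  moves=[
    [0.2,[0.045,0,-0.2],[0,0,0]],
    [0.2,[0,0,-0.2],[0,0,0]],
    [0.2,[0,0,-0.2],[0,0,0]],
    [0.2,[0,0,-0.2],[0,0,0]],
    [0.2,[0,0,-0.2],[0,0,0]],
    [0.2,[0,0,-0.2],[0,0,0]],
    [0.2,[0,0,0],[0,0,0]],
    [0.2,[0,0,0],[0,0,0]],
    [-1,[0,0,0],[0,0,0]],
    [-1,[0,0,0],[0,0,0]],
    [-1,[0,0,0],[0,0,0]],
    [-1,[0,0,0],[0,0,0]],
    [-1,[0,0,0],[0,0,0]],
    [-1,[0,0,0],[0,0,0]],
    [-1,[0,0,0],[0,0,0]],
  ],
  squeeze=90,
)

```text
clock: 7.47
tcp_pos: [0.4398, -0.1264, 0.0768]
eef_rot: [0.195, 0.981, -0.0, 0.002]
contact_force: [-0.3, 1.1, 5.8]
finger_gap: 0.019
grasp_force: 88.6
```

carry_out(
  moves=[
    [-1,[0,0,0.22],[0,0,0]],
    [-1,[0,0,0.22],[0,0,0.0296]],
    [-1,[0,0,0.22],[0,0,0.0296]],
    [-1,[0,0,0.22],[0,0,0.0296]],
    [-1,[0,0,0.22],[0,0,0.0296]],
    [-1,[0,0,0.22],[0,0,0.0296]],
    [-1,[0.057,-0.006,0.064],[0.0017,-0.0243,0]],
    [-1,[0.057,-0.006,0.064],[0.0017,-0.0243,0]],
    [-1,[0.057,-0.006,0.064],[0.0017,-0.0243,0]],
    [-1,[0.057,-0.006,0.064],[0.0017,-0.0243,0]],
    [-1,[0.057,-0.006,0.064],[0.0017,-0.0243,0]],
    [-1,[0.057,-0.006,0.064],[0.0017,-0.0243,0]],
    [-1,[0.057,-0.006,0.064],[0.0017,-0.0243,0]],
    [-1,[0.057,-0.006,0.064],[0.0017,-0.0243,0]],
    [-1,[0,0,0],[0,0,0]],
    [-1,[0,0,0],[0,0,0]],
  ],
)

```text
clock: 8.8
tcp_pos: [0.4919, -0.1317, 0.2946]
eef_rot: [-0.035, 0.953, 0.01, 0.3]
contact_force: [0.6, 0.4, -2.3]
finger_gap: 0.019
grasp_force: 89.0
```

Run:
```python
from h import *
s,M=st();t=[]
R=s['tcp_pos']+.07*M[:,2]+.078*-M[:,0]*np.sign(-M[0,0])
print('x axis',M[:,0],'ring pred',R)
for n in('scene','top'):
    p,d=r.grab_frame(n);c=r.camera_params(n);np.savez(n+'2.npz',p=p,d=d)
    W=cloud(d,c);S=cv2.cvtColor(p,cv2.COLOR_RGB2HSV)[...,1]
    m=(d>0)&(abs((W-R)@M[:,2])<.015)&(np.linalg.norm(W-R,axis=2)<.05)&(S<110)
    w=W[m];print(n,m.sum(),'cent',w.mean(0) if m.any() else 0)
    print('proj ring',proj(R,c).round(1))
    x,y=proj([.64,-.12,.22],c)[0].astype(int);x-=70;y-=65
    t.append(cv2.resize(p[y:y+130,x:x+140,::-1],(400,371),interpolation=cv2.INTER_CUBIC))
cv2.imwrite('pics/s1.png',np.hstack(t))
```

```text
t 8.8 tcp [ 0.4919 -0.1317  0.2946] z [ 0.571  0.04  -0.82 ] y [-0.072  0.997 -0.002] yang 94.12 q [-0.37 -0.05 -0.5   0.56  0.25 -0.37] F [ 0.6  0.4 -2.3] gap 0.019 gf 89.0
x axis [-0.8174954  -0.05994071 -0.57280746] ring pred [ 0.59568564 -0.12430355  0.2819003 ]
scene 715 cent [ 0.59125576 -0.12644018  0.28744478]
proj ring [[325.3 184.8]]
top 614 cent [ 0.59233705 -0.1223539   0.28523871]
proj ring [[334.4 171.2]]
```

View pics/s1.png

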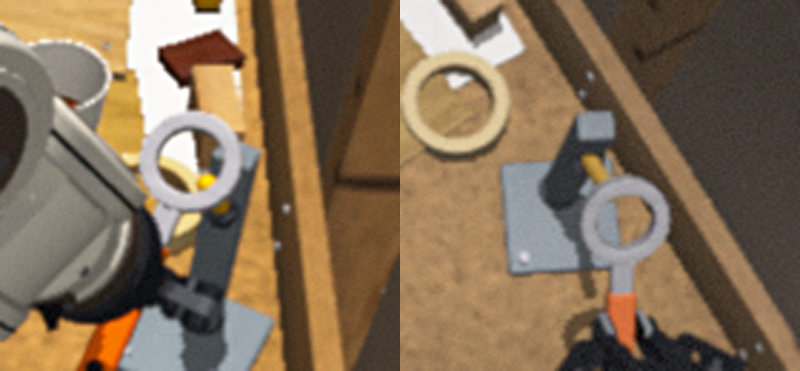

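carry_out(
  moves=[
    [-1,[0.048,0.0033,-0.068],[0,0,0]],
    [-1,[0.048,0.0033,-0.068],[0,0,0]],
    [-1,[0.048,0.0033,-0.068],[0,0,0]],
    [-1,[0.048,0.0033,-0.068],[0,0,0]],
    [-1,[0.048,0.0033,-0.068],[0,0,0]],
    [-1,[0.048,0.0033,-0.068],[0,0,0]],
    [-1,[0,0,0],[0,0,0]],
  ],
)

```text
clock: 9.48
tcp_pos: [0.5278, -0.129, 0.2432]
eef_rot: [-0.035, 0.953, 0.011, 0.299]
contact_force: [0.0, -0.0, -2.5]
finger_gap: 0.0192
grasp_force: 89.0
```

carry_out(
  moves=[
    [-1,[0.025,0.0016,-0.064],[0,0,0]],
    [-1,[0.025,0.0016,-0.064],[0,0,0]],
    [-1,[0.025,0.0016,-0.064],[0,0,0]],
    [-1,[0.025,0.0016,-0.064],[0,0,0]],
    [-1,[0.025,0.0016,-0.064],[0,0,0]],
    [-1,[0,0,0],[0,0,0]],
  ],
)

```text
clock: 9.98
tcp_pos: [0.5422, -0.1281, 0.2049]
eef_rot: [-0.035, 0.953, 0.011, 0.3]
contact_force: [0.7, -0.3, -1.9]
finger_gap: 0.019
grasp_force: 89.0
```

```bash
cat >> h.py <<'E'
def look(name):
    s,M=st();t=[]
    R=s['tcp_pos']+.07*M[:,2]-.078*M[:,0];yw=np.radians(4);u=np.array([-.5736*np.cos(yw),-.5736*np.sin(yw),.819]);e=np.array([.819*np.cos(yw),.819*np.sin(yw),.5736])
    k=R-[.676,-.1207,.170];print('ring',R.round(4),'s',k@u,'e',k@e,'lat',k@np.cross(u,e))
    for n in('scene','top'):
        p,d=r.grab_frame(n);c=r.camera_params(n)
        x,y=proj([.64,-.12,.18],c)[0].astype(int);x-=60;y-=55
        t.append(cv2.resize(p[y:y+110,x:x+120,::-1],(400,367),interpolation=cv2.INTER_CUBIC))
    cv2.imwrite(f'pics/{name}.png',np.hstack(t))
E
python3 -c "from h import *;look('s2')"
```

```text
t 9.98 tcp [ 0.5422 -0.1281  0.2049] z [ 0.57   0.041 -0.82 ] y [-0.073  0.997 -0.001] yang 94.16 q [-0.32  0.15 -0.55  0.29  0.22 -0.33] F [ 0.7 -0.3 -1.9] gap 0.019 gf 89.0
ring [ 0.6459 -0.1206  0.1921] s 0.035299115264781564 e -0.011929014588207257 lat 0.002200587441544608
```

View pics/s2.png

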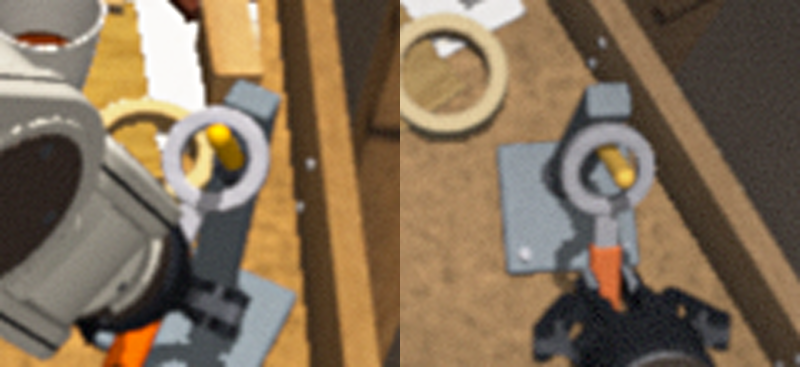

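The ring is threaded: in both views the yellow arm passes through the hole. I'll tilt the handle down about the ring's centre while lowering it along the arm.

carry_out(
  moves=[
    [-1,[0.012,0,-0.095],[0.0023,-0.0323,0]],
    [-1,[0.022,0,-0.096],[0.0023,-0.0323,0]],
    [-1,[0.03,0,-0.095],[0.0023,-0.0323,0]],
    [-1,[0,0,0],[0,0,0]],
  ],
)

```text
clock: 10.42
tcp_pos: [0.5474, -0.1283, 0.1736]
eef_rot: [-0.032, 0.907, 0.015, 0.419]
contact_force: [-1.2, -0.5, -3.4]
finger_gap: 0.0191
grasp_force: 89.0
```

carry_out(
  moves=[
    [-1,[0.038,0,-0.0925],[0.0023,-0.0323,0]],
    [-1,[0.048,0,-0.091],[0.0023,-0.0323,0]],
    [-1,[0.056,0,-0.0875],[0.0023,-0.0323,0]],
    [-1,[0,0,0],[0,0,0]],
    [-1,[0,0,0],[0,0,0]],
  ],
)

```text
clock: 10.83
tcp_pos: [0.5644, -0.1299, 0.1499]
eef_rot: [-0.029, 0.858, 0.018, 0.513]
contact_force: [-1.7, -0.2, -2.8]
finger_gap: 0.0193
grasp_force: 89.3
```

```bash
python3 -c "from h import *;look('s3')"
```

```text
t 10.83 tcp [ 0.5644 -0.1299  0.1499] z [ 0.878  0.061 -0.474] y [-0.069  0.998  0.001] yang 93.96 q [-0.38  0.43 -0.91 -0.8   0.39 -0.22] F [-1.7 -0.2 -2.8] gap 0.0193 gf 89.3
ring [ 0.6627 -0.1231  0.1854] s 0.02027438805184671 e -0.0021637313138365855 lat -0.0015056496962661068
```

View pics/s3.png

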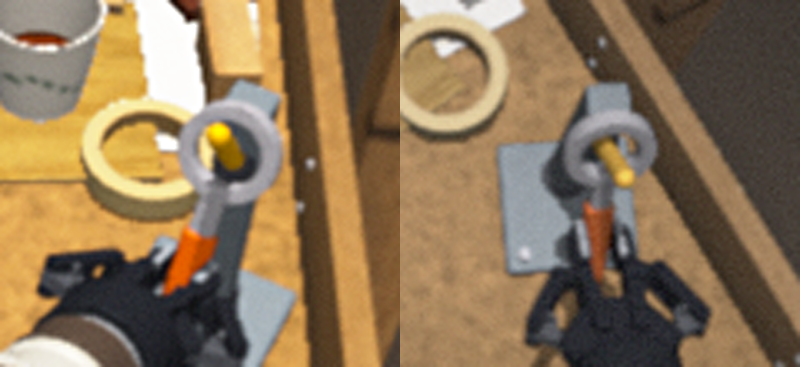

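carry_out(
  moves=[
    [-1,[0.027,0,-0.061],[0.0012,-0.0163,0]],
    [-1,[0.02,0,-0.045],[0.0012,-0.0163,0]],
    [-1,[0.02,0,-0.045],[0.0012,-0.0163,0]],
    [-1,[0.023,0,-0.03],[0.0012,-0.0163,0]],
    [-1,[0,0,0],[0,0,0]],
    [-1,[0,0,0],[0,0,0]],
  ],
)

```text
clock: 11.43
tcp_pos: [0.5762, -0.13, 0.1303]
eef_rot: [-0.028, 0.799, 0.021, 0.6]
contact_force: [0.2, -0.1, -1.7]
finger_gap: 0.0194
grasp_force: 89.1
```

```bash
python3 -c "from h import *;look('x')"
```

```text
t 11.43 tcp [ 0.5762 -0.13    0.1303] z [ 0.958  0.067 -0.279] y [-0.069  0.998 -0.   ] yang 93.98 q [-0.39  0.71 -0.97 -1.36  0.44 -0.14] F [ 0.2 -0.1 -1.7] gap 0.0194 gf 89.1
ring [ 0.665  -0.1238  0.1857] s 0.019225791809681116 e -0.00017296334256374293 lat -0.0023410926725253673
```

carry_out(
  moves=[
    [-1,[-0.02,0,-0.025],[0,0,0]],
    [-1,[0,0.008,-0.025],[0,0,0]],
    [-1,[0,0,0],[0,0,0]],
  ],
)

```text
clock: 11.78
tcp_pos: [0.5732, -0.1288, 0.1253]
eef_rot: [-0.028, 0.798, 0.021, 0.601]
contact_force: [-0.7, -0.3, -2.0]
finger_gap: 0.0191
grasp_force: 89.1
```

carry_out(
  moves=[
    [-1,[0,0,-0.025],[0,0,0]],
    [-1,[0,0,0],[0,0,0]],
  ],
)

```text
clock: 11.95
tcp_pos: [0.5731, -0.1288, 0.1214]
eef_rot: [-0.028, 0.799, 0.021, 0.601]
contact_force: [1.1, -0.0, -2.0]
finger_gap: 0.0194
grasp_force: 89.1
```

carry_out(
  moves=[
    [-1,[0,0,-0.025],[0,0,0]],
    [-1,[0,0,0],[0,0,0]],
  ],
)

```text
clock: 12.12
tcp_pos: [0.5736, -0.1289, 0.1187]
eef_rot: [-0.028, 0.798, 0.021, 0.601]
contact_force: [2.4, 0.4, -1.5]
finger_gap: 0.0188
grasp_force: 89.1
```

carry_out(
  moves=[
    [-1,[0,0,-0.025],[0,0,0]],
    [-1,[0,0,0],[0,0,0]],
  ],
)

```text
clock: 12.28
tcp_pos: [0.5742, -0.1291, 0.1166]
eef_rot: [-0.028, 0.797, 0.02, 0.602]
contact_force: [4.2, 1.5, 2.6]
finger_gap: 0.0193
grasp_force: 88.9
```

```bash
python3 -c "from h import *;look('s4')"
```

```text
t 12.28 tcp [ 0.5742 -0.1291  0.1166] z [ 0.96   0.067 -0.273] y [-0.07   0.998 -0.002] yang 94.0 q [-0.39  0.76 -0.97 -1.43  0.44 -0.14] F [4.2 1.5 2.6] gap 0.0193 gf 88.9
ring [ 0.6626 -0.1228  0.1725] s 0.009770977082890462 e -0.009619293358431251 lat -0.0011826138984501046
```

View pics/s4.png

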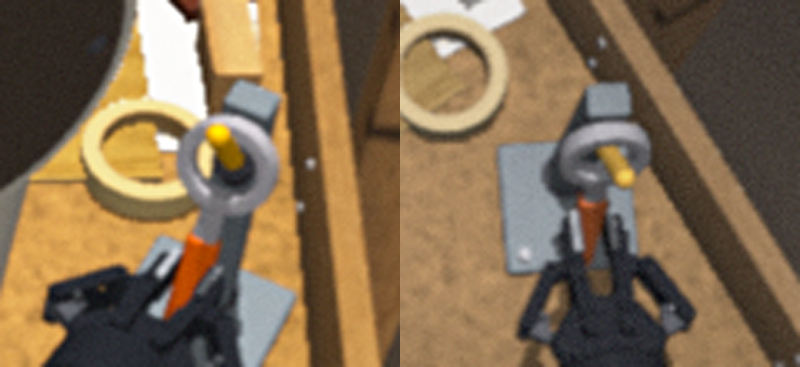

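The ring is on the arm with light contact at the collar (s ≈ 10 mm). I'll release and back off along the tool axis.

carry_out(
  moves=[
    [0.3,[0,0,0],[0,0,0]],
    [0.3,[0,0,0],[0,0,0]],
    [0.3,[0,0,0],[0,0,0]],
    [0.3,[0,0,0],[0,0,0]],
    [0.3,[-0.16,-0.011,0.045],[0,0,0]],
    [0.3,[-0.16,-0.011,0.045],[0,0,0]],
    [0.3,[-0.16,-0.011,0.045],[0,0,0]],
    [0.3,[-0.16,-0.011,0.045],[0,0,0]],
    [0.3,[-0.16,-0.011,0.045],[0,0,0]],
    [0.3,[-0.16,-0.011,0.045],[0,0,0]],
    [0.3,[0,0,0],[0,0,0]],
    [0.3,[0,0,0],[0,0,0]],
    [0.3,[0,0,0],[0,0,0]],
  ],
)

```text
clock: 13.47
tcp_pos: [0.5003, -0.164, 0.1488]
eef_rot: [-0.035, 0.803, 0.03, 0.595]
contact_force: [-0.2, 0.2, -1.0]
finger_gap: 0.056
grasp_force: 0.0
```

```bash
cat > f.py <<'E'
from h import *
import sys
st();t=[];yw=np.radians(4);u=np.array([-.5736*np.cos(yw),-.5736*np.sin(yw),.819])
for n in('scene','top'):
    p,d=r.grab_frame(n);c=r.camera_params(n);W=cloud(d,c);hsv=cv2.cvtColor(p,cv2.COLOR_RGB2HSV)
    X,Y,Z=W[...,0],W[...,1],W[...,2]
    m=(d>0)&(hsv[...,1]>150)&(hsv[...,0]<19)&(np.hypot(X-.65,Y+.12)<.06)&(Z>.012)&(Z<.14)
    if m.sum()>9:
        w=W[m];k=w-w.mean(0);v=np.linalg.svd(k)[2][0];v*=np.sign(v[2]);print(n,'handle',m.sum(),w.mean(0).round(3),v.round(3),'zr',Z[m].min().round(3),Z[m].max().round(3))
    m=(d>0)&(hsv[...,1]<90)&(hsv[...,2]>120)&(abs(X-.655)<.024)&(abs(Y+.122)<.045)&(Z>.12)&(Z<.235)
    if m.sum()>9:print('ringpts',m.sum(),W[m].mean(0).round(3),W[m].min(0).round(3),W[m].max(0).round(3))
    x,y=proj([.64,-.12,.15],c)[0].astype(int);x-=60;y-=60
    t.append(cv2.resize(p[y:y+120,x:x+120,::-1],(400,400),interpolation=cv2.INTER_CUBIC))
cv2.imwrite(f'pics/{sys.argv[1]}.png',np.hstack(t))
E
python3 f.py f1
```

```text
t 13.47 tcp [ 0.5003 -0.164   0.1488] z [ 0.952  0.09  -0.291] y [-0.092  0.996  0.007] yang 95.31 q [-0.58  0.62 -1.09 -1.34  0.64 -0.22] F [-0.2  0.2 -1. ] gap 0.056 gf 0.0
scene handle 311 [ 0.65  -0.126  0.076] [0.166 0.008 0.986] zr 0.023 0.121
ringpts 159 [ 0.671 -0.126  0.191] [ 0.657 -0.155  0.121] [ 0.679 -0.093  0.207]
top handle 103 [ 0.649 -0.119  0.082] [0.173 0.032 0.984] zr 0.03 0.118
ringpts 130 [ 0.672 -0.116  0.198] [ 0.634 -0.147  0.158] [ 0.679 -0.091  0.228]
```

View pics/f1.png

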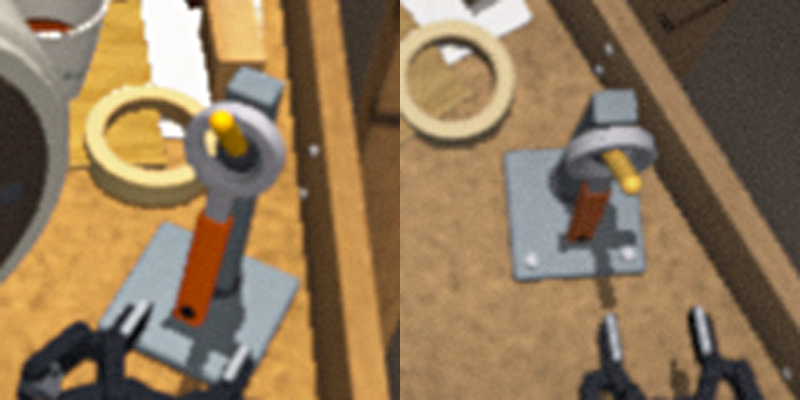

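It hangs freely with the gripper clear, and its ring is against the column at the arm's foot. I'll move the arm well away and check once more that the spanner and dial stay put.

carry_out(
  moves=[
    [0.3,[-0.1,0,0.1],[0,0.03,0]],
    [0.3,[-0.1,0,0.1],[0,0.03,0]],
    [0.3,[-0.1,0,0.1],[0,0.03,0]],
    [0.3,[-0.1,0,0.1],[0,0.03,0]],
    [0.3,[-0.1,0,0.1],[0,0.03,0]],
    [0.3,[-0.1,0,0.1],[0,0.03,0]],
    [0.3,[0,0,0],[0,0,0]],
    [0.3,[0,0,0],[0,0,0]],
    [0.3,[0,0,0],[0,0,0]],
    [0.3,[0,0,0],[0,0,0]],
    [0.3,[0,0,0],[0,0,0]],
    [0.3,[0,0,0],[0,0,0]],
  ],
)

```text
clock: 14.57
tcp_pos: [0.4604, -0.1677, 0.1894]
eef_rot: [-0.027, 0.896, 0.035, 0.442]
contact_force: [-0.2, -0.1, -0.0]
finger_gap: 0.0555
grasp_force: 0.0
```

```bash
python3 f.py f2
python3 - <<'E'
from h import *
for n in('scene','top'):
    p,d=r.grab_frame(n);W=cloud(d,r.camera_params(n));m=(W[...,2]>.087)&(W[...,2]<.1)&(np.hypot(W[...,0]-.518,W[...,1]-.156)<.05)&(d>0)
    w=W[m][:,:2];v=np.linalg.svd(w-w.mean(0))[2][0];print(n,'bar dir',np.degrees(np.arctan2(v[1],v[0]))%180,m.sum())
E
```

```text
t 14.57 tcp [ 0.4604 -0.1677  0.1894] z [ 0.791  0.088 -0.606] y [-0.08   0.996  0.039] yang 94.62 q [-0.59  0.11 -0.92 -0.24  0.54 -0.43] F [-0.2 -0.1 -0. ] gap 0.0555 gf 0.0
scene handle 308 [ 0.649 -0.126  0.076] [0.163 0.007 0.987] zr 0.022 0.12
ringpts 145 [ 0.671 -0.126  0.193] [ 0.657 -0.155  0.121] [ 0.679 -0.093  0.208]
top handle 102 [ 0.649 -0.119  0.081] [0.167 0.032 0.985] zr 0.03 0.119
ringpts 123 [ 0.672 -0.116  0.198] [ 0.635 -0.147  0.159] [ 0.679 -0.09   0.223]
scene bar dir 3.477457310871131 184
top bar dir 4.6917398222352915 172
```

View pics/f2.png

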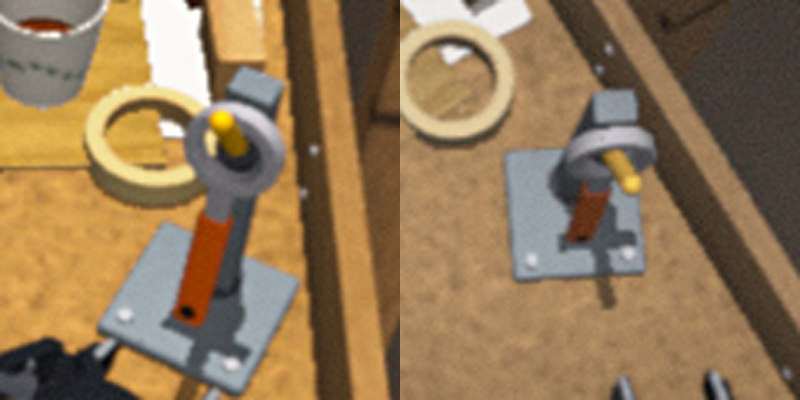

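The spanner hangs still at the foot of the arm, and the dial remains on green.

```bash
python3 -c "from rig import r;print(r.close_job())"
```

```text
the job is handed in; nothing more can be done
None
```

The job is handed in at about 15 s on the clock: the dial stands on the green mark (bar about 4° against the 4.7° target), and the spanner hangs still by its ring at the foot of the yellow arm, with the gripper clear; that the ring is fully down rests on camera measurements, as I did not push it to test.

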